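# Lock the display stand's plate with its retaining clip

### The job

The wooden plate of the display stand is held on its steel rod by an open spring clip, which is still missing. Take the smaller of the two flat steel clips by its upright tab, lay it flat on the wooden hub beside the rod and push it sideways, mouth first, into the rod's groove until it snaps fully home round the neck, then let go. Feel your way gently, without forcing the clip or the stand, and leave the larger clip and everything else where it is.

Things in the scene. Friction and masses are not known exactly. Their poses are not given: they have to be found in the camera images.
- clip: the smaller spring clip, plain steel, 55 g, 70 mm long, lying flat. Origin: centre of its 14.6 mm bore, on the underside; +x points out of the open mouth, z up. Made of flat-sided strip 6 mm wide and 6 mm thick (z = 0 to 6 mm): a back bar, inner side at x = -7.3 mm, and two sprung arms, out to y = +-15 mm, which spread sideways. When home the back bar meets the neck: a firm stop
- clip_tab (a point): middle of the smaller clip's upright finger tab, to grip it by; axes as the clip's. The tab is 24 mm long (along x), 10 mm thick (along y) and 26 mm tall, standing on the clip's underside plane; its middle is 40 mm behind the bore centre and 13 mm above the underside
- clip_mouth (a point): middle of the smaller clip's mouth, 14.5 mm ahead of the bore centre, 3 mm above the underside; axes as the clip's. The mouth is 18 mm wide and narrows to a throat of 10.4 mm at 7 mm ahead of the bore centre; prong tips end 3 mm beyond this point. Sliding it onto the 14 mm neck takes a push of 4 to 8 N, most at the throat, then it snaps home
- big_clip: bystander: the larger flat clip, not for this stand: same form and material, strip 10 mm thick, bore 23 mm, 97 mm long. Origin and axes as for the smaller clip
- stand: display stand, fixed; round, so its yaw does not matter and the clip may come from any side. Origin: on the table under the vertical rod's axis. Dark steel foot 120 mm wide; wooden plate 180 mm wide, its top 28 mm below the hub's top; wooden hub 58 mm wide with a flat top; above that the rod: a neck (the groove) 14 mm in diameter, 8 mm high, then a head 24 mm in diameter, 32 mm high
- hub_nominal (a point): point on the rod's axis 84 mm above the table (foot's frame): the usual height of the hub's flat top, which is the groove's lower side. Plate, hub and rod screw up and down together, so the true top lies up to 14 mm above or below, unmeasured: lower the clip on the hub until it touches, then slide it in at that height or up to 1.5 mm higher. The height stays while working
- tape_roll: bystander: paper tape roll lying flat, 60 mm wide, 18 mm high; origin under its centre
- screwdriver: bystander: screwdriver lying on the table, 160 mm long along its x; origin on its underside
- small_pot: bystander: white ceramic pot, 72 mm wide, 65 mm high; origin under its centre
- tall_pot: bystander: white ceramic pot on a round cork mat, 100 mm wide, 110 mm high; origin under its centre
- tumbler: bystander: glass tumbler, 66 mm wide, 100 mm high; origin under its centre
- bud_vase: bystander: slim terracotta bottle vase, 48 mm wide, 130 mm high; origin under its centre
Mind the look-alikes: they are no part of the job. What is shaped like the stand but blue or pink is not meant.

How it is judged (in metres and radians):
On the way, in this order (a step that is already met when the one before it is completed fails the run):
1. the smaller clip is lifted off the table (height (world z) of clip above 0.03 m), for 0.2 s.
2. the clip is beside the rod at the groove's height, level, mouth not yet home (bore centre 8 to 50 mm from the rod's axis) (horizontal distance between clip and stand between 0.008 and 0.05 m and z of clip in the frame of stand between 0.067 and 0.103 m and angle between clip's own z axis and vertical below 0.35 rad), for 0.1 s.
At the end, for the whole second after the job is handed in: the smaller clip sits in the rod's groove just above the hub, at rest and let go, its bore centre within 2 mm of the rod's axis and its plane within 14 degrees of level (horizontal distance between clip and stand below 0.002 m and z of clip in the frame of stand between 0.067 and 0.103 m and angle between clip's own z axis and vertical below 0.25 rad and linear speed of clip below 0.02 m/s); the robot touches nothing.
It fails at once if the clip is forced: more than 40 N between clip and stand (contact force between clip and stand above 40 N).
It fails at once if the robot presses on the stand with more than 20 N (contact force between any of the fingers, the arm and stand above 20 N).
It fails at once if the larger clip is moved by more than 20 mm (distance of big_clip from where it was at the start of the episode above 0.02 m).
It fails at once if a bystander is moved by more than 20 mm (distance of any of tape_roll, screwdriver, small_pot, tall_pot, tumbler, bud_vase from where it was at the start of the episode above 0.02 m).
It also fails if it takes over 51 s, if anything falls off the work surface, if the arm or the gripper's body presses on something with over 40 N, if the wrist force passes 120 N, or if a joint passes its speed limit or range.

### The arm

A 6-joint arm with a two-finger parallel gripper is mounted at the origin on the work surface. World frame = base frame: x ahead of the robot, y to its left, z up, the work surface at z = 0. Lengths are in m, angles in degrees, forces in N, time in s.
With the tool pointing down it reaches from about 0.375 to 0.9 m from the base axis. Payload 3.1 kg.
Tool frame: the origin (TCP) lies on the centre line of the jaws, within the pads' length; the fingertips stand 25 mm ahead of it and the grasp point (between the pads) lies 6 mm ahead of it; z points along the fingers, y is the line along which they close (so a half turn about z gives the same grasp; the last joint's range is limited). The gripper opens to 87 mm and grips with 3 to 60 N. Pads are 19 mm wide; open, the fingers measure 117 mm over their backs; the gripper's body (75 mm by 190 mm) begins 51 mm behind the grasp point.
Start: joints at [-79.498, 30.224, 82.088, -0, 67.689, -10.227], TCP at [0.221, -0.585, 0.248] pointing down, gripper open.
Joint ranges: [-176.69, 176.69], [-43.24, 126.21], [12.49, 139.97], [-82, 262], [0, 151.66], [-163.58, 163.58]. Speed limits (degrees/s): [159.86, 159.86, 180, 180, 180, 180].

### API

Orientations are given as a 3x3 rotation matrix whose columns are the frame's x, y, z axes.
In Python, from rig import * gives the robot as it stands.
- The arm moves only by the tool step_arm, never from a script. Its argument "steps" is a list of rows, each a list of 7 numbers: the shift along the tool's x, y, z normalised to -1 to 1, where 1 is 0.3 m, then the turn, a rotation vector about the tool's x, y, z normalised to -1 to 1, where 1 is 45 degrees, then the gripper's target within -1 to 1 (shut at 1, half-way at 0, fully open at -1). A call has 1 to 8 rows; each row is the pose to reach, as a shift and turn from the pose commanded when the call began, along the tool's axes at that moment; what a row does not reach only later rows make up. A row lasts 1/12 s, in which the tool goes at most 41.7 mm and 7.16 degrees, less where a joint would pass 70% of its speed; a pose out of reach is approached as far as the arm can. A call with a number of a shift or a turn outside -1 to 1 is refused whole. A call with a gripper value outside its range is refused whole. The fingers move at their own pace and stop on an object; the grip force is fixed at half the most. Time passes only in rows, so rows that repeat a pose let the fingers close. It gives the time, the measured TCP pose, the force, the opening and the grip force at its end, in the units of the state.
- read_state(): the state, without advancing time (a new reading comes with each control period).
- capture(name): name is "scene" or "top" or "wrist"; returns a dict with "image" (384x512x3 uint8, red, green, blue), "vertical_fov" (degrees; the focal length in pixels is half the picture's height over the tangent of half this angle, whatever the lens; pixels are square), "cx", "cy" (the principal point, pixels), "world_from_camera" (4x4, takes a point from camera to world coordinates); the wrist camera has in their place "T_tool_cam" (4x4, takes a point from camera to tool coordinates, whose origin is the TCP and whose axes are the flange's). Camera axes: x right, y down, z forward; pixel columns grow to the right and rows downward; lengths in m; the calibration is good to about 2 mm. A picture is of the moment at which its call begins: read the wrist's pose just before it. There is no depth.
- hand_in(): hands the job in; it is judged then, once.
The state is a dict: "time_s": time; "joint_positions": joint angles; "qvel": joint speeds; "tau": joint torques, N m; "position": TCP position; "tcp_rot": TCP orientation; "force": force on the tool from outside, world axes, zero at the start; "moment": the same for the moment, N m; "opening": opening from 0.0 (shut) to 1.0 (fully open); "grasp_force": force on a finger pad.
Only numpy, scipy, OpenCV 4.12 (cv2) and the standard library are available. Lean on these libraries where they do the work, as an engineer would, in place of code of your own. Each camera call takes 0.05 s, during which the arm holds its last target. There are 200 camera calls.

## Working session

There is one attempt and no reset: what is moved stays moved. The work goes in short steps, Python scripts to look and compute and a tool call to move; the robot and the scene stay as the last step left them, time stands still between calls to the robot, and variables do not carry over. Pictures are saved under pics/ and viewed, at most 10 in all, crops included, and the job is handed in when it is done.

Besides the shell and the picture viewer there is one more tool, called after "Request:" as a command line: name --pt "numbers of a row" for each row, then --argument value for the rest. step_arm: Moves the arm, as the interface text tells. Scaled input: -1 to 1 covers 0.3 m each way for a shift and 45 degrees each way for a turn. Its arguments: {"type":"object","properties":{"steps":{"type":"array"}},"required":["steps"]}

```bash
mkdir -p pics
cat > h.py <<'E'
from rig import *
import numpy as np, cv2
def snap(n,f):
    s=read_state(); c=capture(n); cv2.imwrite(f'pics/{f}.png',c['image'][:,:,::-1])
    if n=='wrist':
        T=np.eye(4);T[:3,:3]=np.array(s['tcp_rot']).reshape(3,3);T[:3,3]=s['position']
        W=T@np.array(c['T_tool_cam'])
    else: W=np.array(c['world_from_camera'])
    np.savez(f'pics/{f}.npz',W=W,f=192/np.tan(np.radians(c['vertical_fov']/2)),cx=c['cx'],cy=c['cy'])
def ray(f,u,v):
    d=np.load(f'pics/{f}.npz');W=d['W']
    r=W[:3,:3]@np.array([(u-d['cx'])/d['f'],(v-d['cy'])/d['f'],1]); return W[:3,3],r
def onz(f,u,v,z):
    o,r=ray(f,u,v); return o+r*(z-o[2])/r[2]
def proj(f,p):
    d=np.load(f'pics/{f}.npz');q=np.linalg.inv(d['W'])@np.append(p,1); return q[:2]/q[2]*d['f']+[d['cx'],d['cy']]
E
python3 -c "
from h import *
snap('top','t0');snap('scene','s0')
a=cv2.imread('pics/t0.png');b=cv2.imread('pics/s0.png')
for f in('t0','s0'):print(np.load(f'pics/{f}.npz')['W'].round(3))
print(read_state()['time_s'])
"
```

```text
[[-0.028 -0.998  0.051  0.423]
 [-1.     0.028 -0.002  0.034]
 [ 0.    -0.051 -0.999  1.32 ]
 [ 0.     0.     0.     1.   ]]
[[ 0.494  0.606 -0.624  1.206]
 [ 0.869 -0.333  0.365 -0.398]
 [ 0.013 -0.722 -0.692  0.899]
 [ 0.     0.     0.     1.   ]]
0.1
```

View pics/t0.png

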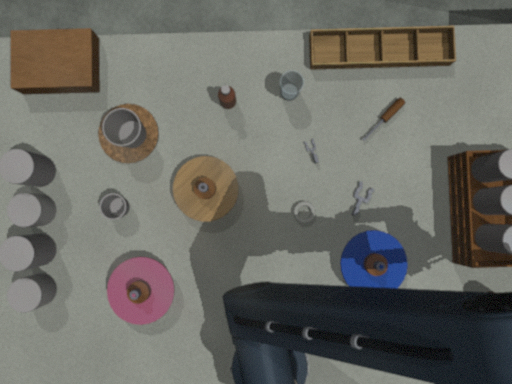

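View pics/s0.png

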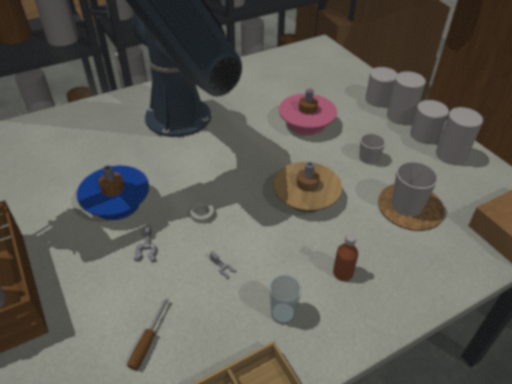

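The top view shows the smaller clip candidate at (311,151), the larger clip at (362,197), and the wooden stand at (205,188). The blue (375,264) and pink (140,291) stands are decoys. Next I'll check the clips in a close crop.

```bash
python3 -c "
from h import *
a=cv2.imread('pics/t0.png');b=cv2.imread('pics/s0.png')
A=cv2.resize(a[125:225,290:390],(400,400),interpolation=3);B=cv2.resize(b[215:295,130:250],(400,267),interpolation=3)
C=np.zeros((400,800,3),np.uint8);C[:,:400]=A;C[:267,400:]=B
cv2.imwrite('pics/c0.png',C)
for u,v,z in [(306,140,.006),(316,140,.006),(312,151,.006),(315,157,.026),(362,197,.01),(357,207,.04)]:print(u,v,onz('t0',u,v,z).round(4))
# plate centre: wood mask
h=cv2.cvtColor(a,cv2.COLOR_BGR2HSV);m=cv2.inRange(h,(8,70,80),(28,255,255));m[:145]=0;m[230:]=0;m[:,:165]=0;m[:,250:]=0
c=max(cv2.findContours(m,0,1)[0],key=cv2.contourArea);(x,y),r=cv2.minEnclosingCircle(c);print(x,y,r,onz('t0',x,y,.056),onz('t0',x+r,y,.056),onz('t0',x-r,y,.056))
print('head',onz('t0',203,186,.124))
"
```

```text
306 140 [ 0.627  -0.1211  0.006 ]
316 140 [ 0.6262 -0.1493  0.006 ]
312 151 [ 0.5953 -0.137   0.006 ]
315 157 [ 0.5757 -0.1421  0.026 ]
362 197 [ 0.4616 -0.2717  0.01  ]
357 207 [ 0.4338 -0.25    0.04  ]
204.91616821289062 188.58084106445312 32.81544876098633 [0.49489033 0.16207242 0.056     ] [0.4924035  0.07350332 0.056     ] [0.49737709 0.25063886 0.056     ]
head [0.49777461 0.15992068 0.124     ]
```

View pics/c0.png

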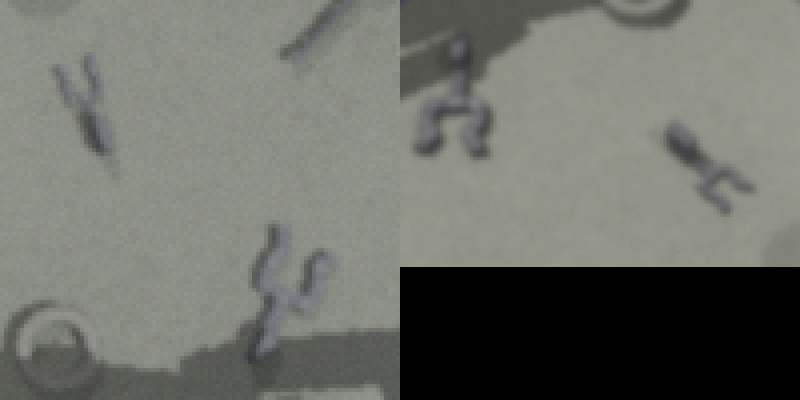

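The crops confirm it. The smaller clip has its tab at about (314,159) and its prongs up at (308,141), mouth toward world +x. The larger clip is at (362,197), and the tape ring at (304,212). The chosen stand is the wooden one. Next I'll read the tool state.

```bash
python3 -c "
from h import *
s=read_state();R=np.array(s['tcp_rot']).reshape(3,3);print(R.round(3),s['position'],s['force'],s['opening'])
p=np.array([.58-.0,-.14,.22])
print('tool shift/0.3',(R.T@(p-s['position'])/.3).round(3))
print(np.array(capture('wrist')['T_tool_cam']).round(3))
"
```

```text
[[ 0.935  0.354 -0.   ]
 [ 0.354 -0.935  0.002]
 [ 0.    -0.002 -1.   ]] [ 0.22114514 -0.58390237  0.24666228] [1.02362691 0.18078512 0.0199067 ] 0.9980934128769896
tool shift/0.3 [ 1.642 -0.96   0.091]
[[-0.001 -0.968 -0.252  0.068]
 [ 1.    -0.    -0.001  0.   ]
 [ 0.001 -0.252  0.968 -0.138]
 [ 0.     0.     0.     1.   ]]
```

Request:
step_arm --pt "0.82 -0.48 0 0 0 0 -1" --pt "0.82 -0.48 0 0 0 0 -1" --pt "0.82 -0.48 0 0 0 0 -1" --pt "0.82 -0.48 0 0 0 0 -1" --pt "0.82 -0.48 0 0 0 0 -1" --pt "0.82 -0.48 0 0 0 0 -1" --pt "0.82 -0.48 0 0 0 0 -1" --pt "0.82 -0.48 0 0 0 0 -1"

```text
time_s: 0.82
position: [0.403, -0.3567, 0.2472]
tcp_rot: [[0.933, 0.36, 0.0], [0.36, -0.933, 0.004], [0.002, -0.004, -1.0]]
force: [0.2, -0.4, 0.5]
opening: 1.0
grasp_force: 0.0
```

Request:
step_arm --pt "0.82 -0.48 0.15 0 0 0 -1" --pt "0.82 -0.48 0.15 0 0 0 -1" --pt "0.82 -0.48 0.15 0 0 0 -1" --pt "0.82 -0.48 0.15 0 0 0 -1" --pt "0.82 -0.48 0.15 0 0 0 -1" --pt "0.82 -0.48 0.15 0 0 0 -1" --pt "0.82 -0.48 0.15 0 0 0 -1" --pt "0.82 -0.48 0.15 0 0 0 -1"

```text
time_s: 1.48
position: [0.5824, -0.1357, 0.2012]
tcp_rot: [[0.933, 0.36, 0.001], [0.359, -0.933, 0.003], [0.002, -0.002, -1.0]]
force: [-0.2, -0.7, -0.4]
opening: 1.002
grasp_force: 0.0
```

```bash
python3 -c "
from h import *
s=read_state();print(s['time_s'],s['position'],np.abs(s['qvel']).max())
snap('wrist','w1')
a=cv2.imread('pics/w1.png');cv2.imwrite('pics/w1b.png',cv2.resize(a,(768,576)))
print(proj('w1',[.595,-.137,0]))
"
```

```text
1.4833 [ 0.58239482 -0.13565931  0.20116495] 4.886982379946217
[262.361347   169.36702932]
```

View pics/w1b.png

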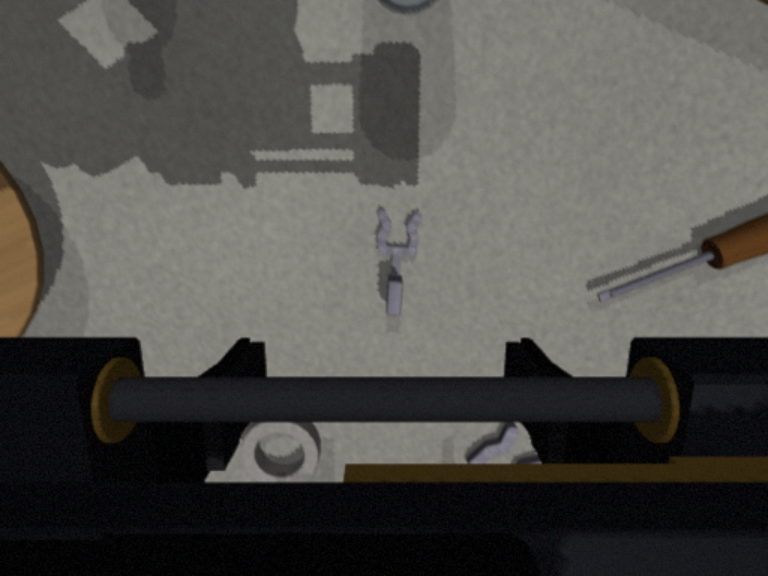

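The smaller clip is in the centre of the wrist view, with its tab at (394,296) and prongs at (384,210) and (417,213) in the 768-px picture. The large clip is behind the fingers.

```bash
python3 -c "
from h import *
a=cv2.imread('pics/w1.png')
hsv=cv2.cvtColor(a,cv2.COLOR_BGR2HSV)
m=((a[:,:,0].astype(int)-a[:,:,2])>3).astype(np.uint8);m[:130]=0;m[220:]=0;m[:,:245]=0;m[:,290:]=0
n,l,st,c=cv2.connectedComponentsWithStats(m);print(st[1:][st[1:,4]>10],)
k=1+np.argmax(st[1:,4]);v,u=np.where(l==k)
for r in range(v.min(),v.max()+1,3):
  w=u[v==r];print(r,w.min(),w.max(),len(w))
for q,z in [((256,140.5),.006),((278,141),.006),((267,140.5),.006),((265,167),.006),((263.5,187),.026),((263,207),.026),((263,209),0)]:print(q,z,onz('w1',*q,z).round(4))
C=cv2.resize(a[130:220,215:315],(700,630)[:2],interpolation=3)[:600];cv2.imwrite('pics/w1c.png',C)
"
```

```text
[[252 140  29  70 710]]
140 252 255 4
143 252 280 11
146 253 279 14
149 255 277 12
152 254 276 12
155 252 277 12
158 252 278 11
161 252 278 12
164 252 277 24
167 253 276 24
170 261 275 9
173 261 266 6
176 261 266 6
179 263 266 4
182 261 265 5
185 259 266 5
188 259 267 9
191 259 267 9
194 259 267 9
197 258 267 10
200 258 266 9
203 258 266 9
206 258 266 9
209 259 265 7
(256, 140.5) 0.006 [ 0.6216 -0.1195  0.006 ]
(278, 141) 0.006 [ 0.6293 -0.1409  0.006 ]
(267, 140.5) 0.006 [ 0.6257 -0.1301  0.006 ]
(265, 167) 0.006 [ 0.5992 -0.1382  0.006 ]
(263.5, 187) 0.026 [ 0.5825 -0.1427  0.026 ]
(263, 207) 0.026 [ 0.5628 -0.1498  0.026 ]
(263, 209) 0 [ 0.5538 -0.1538  0.    ]
```

View pics/w1c.png

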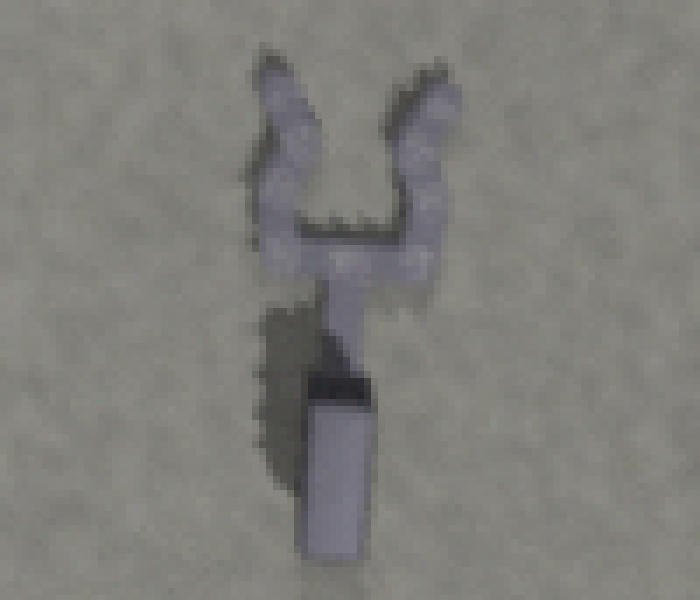

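```bash
python3 -c "
from h import *
s=read_state();R=np.array(s['tcp_rot']).reshape(3,3)
tab=onz('w1',263,198.8,.026);bar=onz('w1',264.8,167.4,.006);mo=onz('w1',266.5,141,.006)
e1=onz('w1',263.6,188,.026);e2=onz('w1',262.4,209.7,.026)
for n,p in dict(tab=tab,bar=bar,mo=mo,e1=e1,e2=e2).items():print(n,p.round(4))
print(np.linalg.norm((e1-e2)[:2]),np.linalg.norm((mo-tab)[:2]),np.linalg.norm((bar-tab)[:2]))
ang=lambda d:np.degrees(np.arctan2(d[1],d[0]))
print(ang(mo-tab),ang(bar-tab),ang(e1-e2),ang(R[:,0]))
p=tab.copy();p[2]=.030
print((R.T@(p-s['position'])/.3).round(4))
"
```

```text
tab [ 0.5709 -0.1467  0.026 ]
bar [ 0.5988 -0.1382  0.006 ]
mo [ 0.625  -0.1298  0.006 ]
e1 [ 0.5816 -0.1431  0.026 ]
e2 [ 0.5599 -0.1503  0.026 ]
0.02288179610942327 0.05672280452546707 0.029133356030424752
17.326791678777706 16.914406790977672 18.274886690813755 21.042128645284254
[-0.0403  0.0155  0.5716]
```

Request:
step_arm --pt "-0.04 0.0155 0.12 0 0 0.082 -1" --pt "-0.04 0.0155 0.25 0 0 0.082 -1" --pt "-0.04 0.0155 0.37 0 0 0.082 -1" --pt "-0.04 0.0155 0.45 0 0 0.082 -1" --pt "-0.04 0.0155 0.5 0 0 0.082 -1" --pt "-0.04 0.0155 0.54 0 0 0.082 -1" --pt "-0.04 0.0155 0.572 0 0 0.082 -1" --pt "-0.04 0.0155 0.572 0 0 0.082 -1"

```text
time_s: 2.2
position: [0.5688, -0.1502, 0.0295]
tcp_rot: [[0.956, 0.292, -0.002], [0.292, -0.956, 0.001], [-0.002, -0.002, -1.0]]
force: [-0.9, 0.9, 0.7]
opening: 1.001
grasp_force: 0.0
```

Request:
step_arm --pt "0 0 0 0 0 0 0.3" --pt "0 0 0 0 0 0 0.5" --pt "0 0 0 0 0 0 0.7" --pt "0 0 0 0 0 0 1" --pt "0 0 0 0 0 0 1" --pt "0 0 0 0 0 0 1" --pt "0 0 0 0 0 0 1" --pt "0 0 0 0 0 0 1"

```text
time_s: 2.87
position: [0.5699, -0.1496, 0.0311]
tcp_rot: [[0.956, 0.293, 0.0], [0.293, -0.956, -0.0], [0.0, 0.0, -1.0]]
force: [0.0, 0.1, -0.0]
opening: 0.48
grasp_force: 0.0
```

Request:
step_arm --pt "0.006 -0.009 0.005 0 0 0 0.5" --pt "0.006 -0.009 0.005 0 0 0 0.8" --pt "0.006 -0.009 0.005 0 0 0 1" --pt "0.006 -0.009 0.005 0 0 0 1" --pt "0.006 -0.009 0.005 0 0 0 1" --pt "0.006 -0.009 0.005 0 0 0 1" --pt "0.006 -0.009 0.005 0 0 0 1" --pt "0.006 -0.009 0.005 0 0 0 1"

```text
time_s: 3.53
position: [0.5707, -0.1465, 0.0294]
tcp_rot: [[0.956, 0.293, -0.0], [0.293, -0.956, 0.0], [-0.0, -0.0, -1.0]]
force: [-0.2, -0.3, -0.0]
opening: 0.114
grasp_force: 30.0
```

Request:
step_arm --pt "0 0 0 0 0 0 1" --pt "0 0 0 0 0 0 1" --pt "0 0 0 0 0 0 1" --pt "0 0 0 0 0 0 1" --pt "0 0 0 0 0 0 1" --pt "0 0 0 0 0 0 1"

```text
time_s: 4.03
position: [0.5708, -0.1465, 0.0294]
tcp_rot: [[0.956, 0.293, -0.0], [0.293, -0.956, 0.0], [-0.0, -0.0, -1.0]]
force: [0.8, 0.4, 0.1]
opening: 0.11
grasp_force: 30.0
```

Request:
step_arm --pt "0 0 -0.04 0 0 0 1" --pt "0 0 -0.1 0 0 0 1" --pt "0 0 -0.2 0 0 0 1" --pt "0 0 -0.3 0 0 0 1" --pt "0 0 -0.4 0 0 0 1" --pt "0 0 -0.5 0 0 0 1" --pt "0 0 -0.6 0 0 0 1" --pt "0 0 -0.65 0 0 0 1"

```text
time_s: 4.7
position: [0.5722, -0.147, 0.2295]
tcp_rot: [[0.956, 0.293, 0.006], [0.293, -0.956, -0.003], [0.005, 0.005, -1.0]]
force: [0.3, -0.8, -0.1]
opening: 0.111
grasp_force: 30.0
```

```bash
python3 -c "
from h import *
s=read_state();R=np.array(s['tcp_rot']).reshape(3,3);print(s['position'],s['opening'],s['force'])
print(R.T@(np.array([.385,.128,.22])-s['position'])/.3)
"
```

```text
[ 0.57221784 -0.14700778  0.22950781] 0.11059544591386715 [ 0.31425397 -0.80446404 -0.12408533]
[-0.32800921 -1.05951158  0.02500286]
```

Request:
step_arm --pt "-0.03 -0.1 0 0 0 0 1" --pt "-0.06 -0.2 0 0 0 0 1" --pt "-0.1 -0.32 0 0 0 0 1" --pt "-0.13 -0.43 0 0 0 0 1" --pt "-0.17 -0.55 0 0 0 0 1" --pt "-0.2 -0.67 0 0 0 0 1" --pt "-0.23 -0.75 0 0 0 0 1" --pt "-0.25 -0.8 0 0 0 0 1"

```text
time_s: 5.37
position: [0.4257, 0.0632, 0.2251]
tcp_rot: [[0.956, 0.295, -0.001], [0.295, -0.956, 0.001], [-0.001, -0.001, -1.0]]
force: [-0.3, 0.6, -0.5]
opening: 0.112
grasp_force: 30.0
```

Request:
step_arm --pt "-0.03 -0.1 0 0 0 0 1" --pt "-0.06 -0.2 0 0 0 0 1" --pt "-0.08 -0.25 0 0 0 0 1" --pt "-0.08 -0.26 0 0 0 0 1" --pt "-0.08 -0.26 0 0 0 0 1" --pt "-0.08 -0.26 0 0 0 0 1"

```text
time_s: 5.87
position: [0.3841, 0.1283, 0.2251]
tcp_rot: [[0.956, 0.293, 0.002], [0.293, -0.956, -0.0], [0.002, 0.001, -1.0]]
force: [0.1, 0.9, -0.7]
opening: 0.111
grasp_force: 30.0
```

```bash
python3 -c "
from h import *
s=read_state();print(s['position'],np.abs(s['qvel']).max())
snap('wrist','w2');a=cv2.imread('pics/w2.png');cv2.imwrite('pics/w2b.png',cv2.resize(a,(768,576)))
for z in(.056,.084,.124):print(proj('w2',[.496,.161,z]))
snap('scene','s2');snap('top','t2')
"
```

```text
[0.38407527 0.12827195 0.2250953 ] 1.1340162461002639
[258.01727587  58.99910477]
[258.19798379  53.02959062]
[258.5337825   41.93679975]
```

View pics/w2b.png

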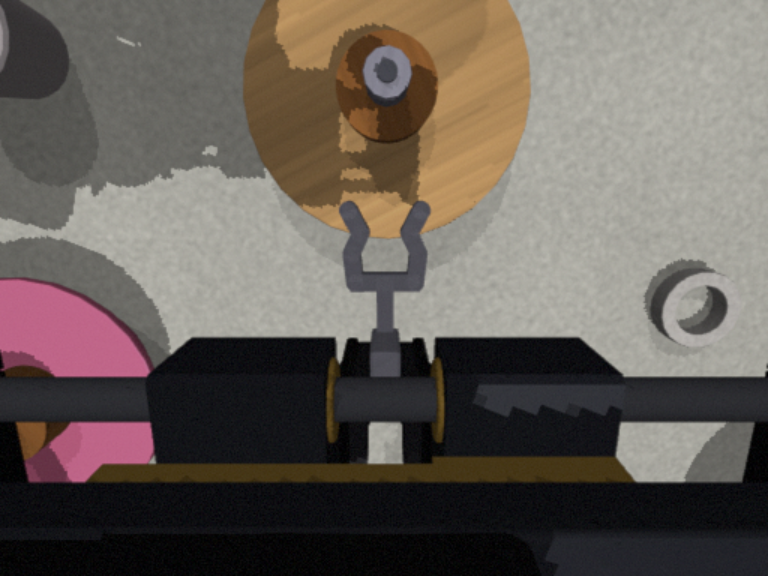

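The wrist view shows the clip held straight, with prong tips at (350,209) and (421,209). The wooden stand is straight ahead, head at (387,71), hub spanning u 336–437.

```bash
python3 -c "
from h import *
a=cv2.imread('pics/w2.png').astype(int)
d=np.load('pics/w2.npz');f=d['f'];W=d['W'];print(f,W.round(3))
s=read_state();R=np.array(s['tcp_rot']).reshape(3,3)
# head ring: bluish bright pixels
m=(((a[:,:,0]-a[:,:,2])>3)&(a.sum(2)>150)).astype(np.uint8);m[80:]=0;m[:,:200]=0;m[:,320:]=0
n,l,st,c=cv2.connectedComponentsWithStats(m);print(st[1:],c[1:])
for q in((387/1.5-.2,71/1.5),):
  for z in(.114,.124,.134):print('head',z,onz('w2',*q,z))
# clip points
for q in[(350,209),(421,209),(385.5,209),(385.5,281)]:
  p=onz('w2',q[0]/1.5,q[1]/1.5,.2015);print('clip',q,(R.T@(p-s['position'])).round(4))
# row profile through hub and head
for r in(47,57):
  print(r,[tuple(a[r,u]) for u in range(220,296,2)])
"
```

```text
317.48552760820854 [[ 0.293 -0.926 -0.238  0.448]
 [-0.956 -0.284 -0.073  0.148]
 [ 0.     0.249 -0.968  0.363]
 [ 0.     0.     0.     1.   ]]
[[242  31  32  36 882]] [[257.7324263   48.27210884]]
head 0.114 [0.49442632 0.16099745 0.114     ]
head 0.124 [0.49257745 0.16047656 0.124     ]
head 0.134 [0.49072859 0.15995566 0.134     ]
clip (350, 209) [ 0.0559 -0.0121  0.0232]
clip (421, 209) [0.056  0.0116 0.0232]
clip (385.5, 209) [ 0.056  -0.0003  0.0232]
clip (385.5, 281) [ 0.0313 -0.0002  0.0232]
47 [(np.int64(50), np.int64(78), np.int64(101)), (np.int64(51), np.int64(80), np.int64(102)), (np.int64(53), np.int64(82), np.int64(110)), (np.int64(45), np.int64(82), np.int64(129)), (np.int64(43), np.int64(80), np.int64(124)), (np.int64(42), np.int64(81), np.int64(127)), (np.int64(28), np.int64(59), np.int64(93)), (np.int64(27), np.int64(51), np.int64(80)), (np.int64(22), np.int64(49), np.int64(78)), (np.int64(27), np.int64(51), np.int64(79)), (np.int64(21), np.int64(44), np.int64(72)), (np.int64(123), np.int64(112), np.int64(112)), (np.int64(141), np.int64(128), np.int64(131)), (np.int
[... 2142 characters left out ...]
.int64(125), np.int64(124)), (np.int64(144), np.int64(132), np.int64(134)), (np.int64(146), np.int64(135), np.int64(134)), (np.int64(103), np.int64(93), np.int64(94)), (np.int64(46), np.int64(51), np.int64(67)), (np.int64(25), np.int64(54), np.int64(81)), (np.int64(27), np.int64(52), np.int64(79)), (np.int64(27), np.int64(54), np.int64(84)), (np.int64(29), np.int64(55), np.int64(82)), (np.int64(27), np.int64(50), np.int64(80)), (np.int64(24), np.int64(52), np.int64(78)), (np.int64(24), np.int64(52), np.int64(78)), (np.int64(27), np.int64(53), np.int64(82)), (np.int64(36), np.int64(73), np.int64(116)), (np.int64(83), np.int64(129), np.int64(168)), (np.int64(92), np.int64(139), np.int64(179))]
```

Request:
step_arm --pt "0.07 0.003 0 0 0 0 1" --pt "0.133 0.005 0.03 0 0 0 1" --pt "0.133 0.005 0.1 0 0 0 1" --pt "0.133 0.005 0.17 0 0 0 1" --pt "0.133 0.005 0.24 0 0 0 1" --pt "0.133 0.005 0.3 0 0 0 1" --pt "0.133 0.005 0.34 0 0 0 1" --pt "0.133 0.005 0.34 0 0 0 1"

```text
time_s: 6.68
position: [0.4208, 0.1378, 0.1202]
tcp_rot: [[0.957, 0.291, -0.005], [0.291, -0.957, -0.0], [-0.005, -0.001, -1.0]]
force: [0.5, 0.2, -0.5]
opening: 0.115
grasp_force: 30.0
```

```bash
python3 -c "
from h import *
s=read_state();print(s['position'],s['force'],s['time_s'])
snap('wrist','w3');a=cv2.imread('pics/w3.png');cv2.imwrite('pics/w3b.png',cv2.resize(a,(768,576)))
for z in(.07,.11):print(proj('w3',[.496,.161,z])*1.5)
"
```

```text
[0.42084643 0.13783652 0.12022727] [ 0.45423468  0.22654321 -0.54433123] 6.6833
[384.05343951 141.40357821]
[383.66354311 133.52355767]
```

View pics/w3b.png

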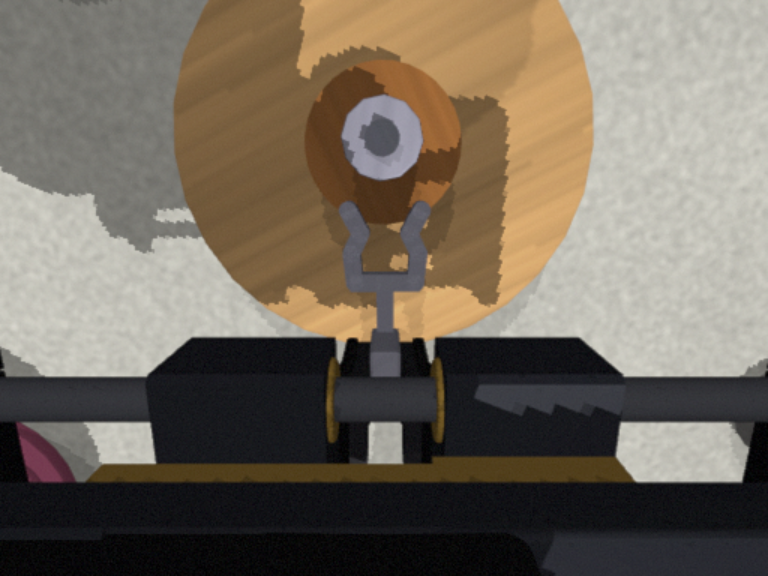

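The view shows the head at (382,137) and the hub centre at (383,141), with the clip axis at u≈385. So the rod is about 1 mm to one side of the clip. The hub top is estimated at z≈0.071. I'll lower slowly from here.

Request:
step_arm --pt "0.01 -0.0035 0.01 0 0 0 1" --pt "0.01 -0.0035 0.02 0 0 0 1" --pt "0.01 -0.0035 0.03 0 0 0 1" --pt "0.01 -0.0035 0.038 0 0 0 1" --pt "0.01 -0.0035 0.04 0 0 0 1" --pt "0.01 -0.0035 0.042 0 0 0 1" --pt "0.01 -0.0035 0.042 0 0 0 1" --pt "0.01 -0.0035 0.042 0 0 0 1"

```text
time_s: 7.4
position: [0.4241, 0.1407, 0.11]
tcp_rot: [[0.956, 0.293, 0.0], [0.293, -0.956, 0.0], [0.0, 0.0, -1.0]]
force: [0.0, 0.1, -0.7]
opening: 0.116
grasp_force: 30.0
```

Request:
step_arm --pt "0 0 0.002 0 0 0 1" --pt "0 0 0.004 0 0 0 1" --pt "0 0 0.006 0 0 0 1" --pt "0 0 0.008 0 0 0 1" --pt "0 0 0.008 0 0 0 1"

```text
time_s: 7.82
position: [0.424, 0.1407, 0.1073]
tcp_rot: [[0.956, 0.293, -0.0], [0.293, -0.956, 0.0], [-0.0, -0.0, -1.0]]
force: [0.4, 1.6, -1.8]
opening: 0.112
grasp_force: 30.0
```

Request:
step_arm --pt "0 0 0.002 0 0 0 1" --pt "0 0 0.004 0 0 0 1" --pt "0 0 0.006 0 0 0 1" --pt "0 0 0.007 0 0 0 1" --pt "0 0 0.007 0 0 0 1"

```text
time_s: 8.23
position: [0.4241, 0.1407, 0.1053]
tcp_rot: [[0.956, 0.293, -0.0], [0.293, -0.956, -0.0], [-0.0, -0.0, -1.0]]
force: [-0.0, -0.1, 0.2]
opening: 0.112
grasp_force: 30.0
```

Request:
step_arm --pt "0 0 0.002 0 0 0 1" --pt "0 0 0.004 0 0 0 1" --pt "0 0 0.005 0 0 0 1" --pt "0 0 0.005 0 0 0 1"

```text
time_s: 8.57
position: [0.4241, 0.1407, 0.1038]
tcp_rot: [[0.956, 0.293, -0.0], [0.293, -0.956, -0.0], [-0.0, -0.0, -1.0]]
force: [0.0, 0.4, 0.1]
opening: 0.116
grasp_force: 30.0
```

Request:
step_arm --pt "0 0 0.002 0 0 0 1" --pt "0 0 0.004 0 0 0 1" --pt "0 0 0.004 0 0 0 1" --pt "0 0 0.004 0 0 0 1"

```text
time_s: 8.9
position: [0.4241, 0.1407, 0.1026]
tcp_rot: [[0.956, 0.293, -0.0], [0.293, -0.956, -0.0], [-0.0, -0.0, -1.0]]
force: [-0.3, -0.3, -1.3]
opening: 0.111
grasp_force: 30.0
```

Request:
step_arm --pt "0 0 0.002 0 0 0 1" --pt "0 0 0.003 0 0 0 1" --pt "0 0 0.003 0 0 0 1" --pt "0 0 0.003 0 0 0 1"

```text
time_s: 9.23
position: [0.4242, 0.1407, 0.1018]
tcp_rot: [[0.956, 0.293, 0.0], [0.293, -0.956, 0.0], [0.0, 0.0, -1.0]]
force: [0.1, 0.1, 0.8]
opening: 0.117
grasp_force: 30.0
```

Request:
step_arm --pt "0 0 0.0015 0 0 0 1" --pt "0 0 0.003 0 0 0 1" --pt "0 0 0.003 0 0 0 1" --pt "0 0 0.003 0 0 0 1"

```text
time_s: 9.57
position: [0.4244, 0.1407, 0.1013]
tcp_rot: [[0.956, 0.293, 0.001], [0.293, -0.956, 0.0], [0.001, 0.0, -1.0]]
force: [-0.9, -0.3, 5.9]
opening: 0.112
grasp_force: 30.0
```

Request:
step_arm --pt "0 0 0.0015 0 0 0 1" --pt "0 0 0.003 0 0 0 1" --pt "0 0 0.003 0 0 0 1" --pt "0 0 0.003 0 0 0 1"

```text
time_s: 9.9
position: [0.4245, 0.1407, 0.1007]
tcp_rot: [[0.956, 0.293, 0.002], [0.293, -0.956, 0.0], [0.002, 0.0, -1.0]]
force: [-1.6, -0.9, 7.5]
opening: 0.114
grasp_force: 30.0
```

Request:
step_arm --pt "0 0 -0.003 0 0 0 1" --pt "0 0 -0.005 0 0 0 1" --pt "0 0 -0.005 0 0 0 1" --pt "0 0 -0.005 0 0 0 1"

```text
time_s: 10.23
position: [0.424, 0.1407, 0.1013]
tcp_rot: [[0.956, 0.293, -0.0], [0.293, -0.956, -0.0], [-0.0, -0.0, -1.0]]
force: [0.1, -0.1, -0.7]
opening: 0.11
grasp_force: 30.0
```

```bash
python3 -c "
from h import *
s=read_state();print(s['position'],s['force'],s['time_s'])
snap('wrist','w4');a=cv2.imread('pics/w4.png')[60:260,160:360];cv2.imwrite('pics/w4b.png',cv2.resize(a,(600,600),interpolation=3))
"
```

```text
[0.4239733  0.14066248 0.10129194] [ 0.09188241 -0.10459027 -0.69976009] 10.2333
```

View pics/w4b.png

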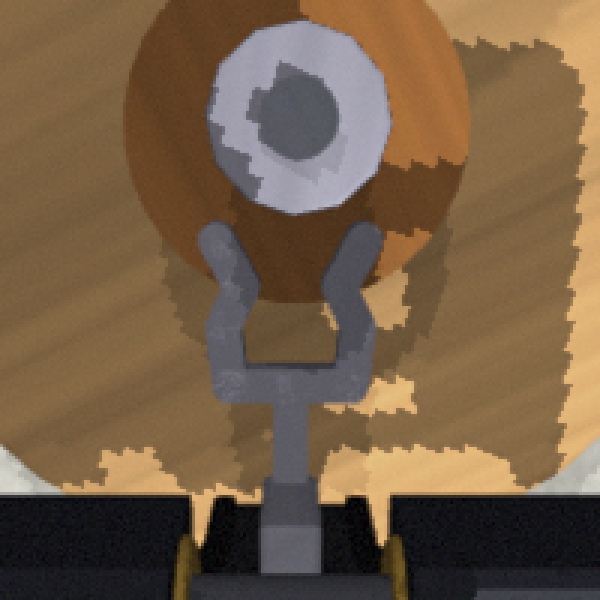

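The crop shows the rod centre at u≈298 against the clip centre at 291, with the clip level and straight. That means about 1 mm sideways in +tool y. I'll raise slightly, centre the clip, then advance.

Request:
step_arm --pt "0 0.0035 -0.002 0 0 0 1" --pt "0 0.0035 -0.002 0 0 0 1" --pt "0.007 0.0035 -0.002 0 0 0 1" --pt "0.014 0.0035 -0.002 0 0 0 1" --pt "0.021 0.0035 -0.002 0 0 0 1" --pt "0.028 0.0035 -0.002 0 0 0 1" --pt "0.033 0.0035 -0.002 0 0 0 1" --pt "0.033 0.0035 -0.002 0 0 0 1"

```text
time_s: 10.95
position: [0.4345, 0.1427, 0.1021]
tcp_rot: [[0.956, 0.293, 0.001], [0.293, -0.956, 0.0], [0.001, 0.0, -1.0]]
force: [1.0, 0.3, -0.4]
opening: 0.111
grasp_force: 30.0
```

Request:
step_arm --pt "0.004 0 0 0 0 0 1" --pt "0.008 0 0 0 0 0 1" --pt "0.012 0 0 0 0 0 1" --pt "0.014 0 0 0 0 0 1" --pt "0.014 0 0 0 0 0 1"

```text
time_s: 11.37
position: [0.4381, 0.1439, 0.1021]
tcp_rot: [[0.956, 0.293, 0.0], [0.293, -0.956, 0.0], [0.0, 0.0, -1.0]]
force: [0.6, 0.5, -0.5]
opening: 0.111
grasp_force: 30.0
```

Request:
step_arm --pt "0.002 0 0 0 0 0 1" --pt "0.004 0 0 0 0 0 1" --pt "0.006 0 0 0 0 0 1" --pt "0.008 0 0 0 0 0 1" --pt "0.01 0 0 0 0 0 1" --pt "0.01 0 0 0 0 0 1"

```text
time_s: 11.87
position: [0.441, 0.1447, 0.1021]
tcp_rot: [[0.956, 0.293, 0.0], [0.293, -0.956, 0.0], [0.0, 0.0, -1.0]]
force: [0.2, -0.2, -0.4]
opening: 0.114
grasp_force: 30.0
```

Request:
step_arm --pt "0.002 0 0 0 0 0 1" --pt "0.004 0 0 0 0 0 1" --pt "0.006 0 0 0 0 0 1" --pt "0.006 0 0 0 0 0 1"

```text
time_s: 12.2
position: [0.4427, 0.1452, 0.1021]
tcp_rot: [[0.956, 0.293, 0.0], [0.293, -0.956, 0.0], [0.0, 0.0, -1.0]]
force: [-0.3, 0.5, -1.1]
opening: 0.113
grasp_force: 30.0
```

Request:
step_arm --pt "0.002 0 0 0 0 0 1" --pt "0.004 0 0 0 0 0 1" --pt "0.006 0 0 0 0 0 1" --pt "0.006 0 0 0 0 0 1"

```text
time_s: 12.53
position: [0.4434, 0.1456, 0.1019]
tcp_rot: [[0.956, 0.293, -0.002], [0.293, -0.956, -0.0], [-0.002, -0.0, -1.0]]
force: [-1.6, -1.0, -0.7]
opening: 0.115
grasp_force: 30.0
```

Request:
step_arm --pt "0.002 0 0 0 0 0 1" --pt "0.004 0 0 0 0 0 1" --pt "0.005 0 0 0 0 0 1" --pt "0.005 0 0 0 0 0 1"

```text
time_s: 12.87
position: [0.4441, 0.1459, 0.1017]
tcp_rot: [[0.956, 0.293, -0.004], [0.293, -0.956, -0.001], [-0.004, -0.001, -1.0]]
force: [-3.8, -2.4, -0.3]
opening: 0.116
grasp_force: 30.0
```

Request:
step_arm --pt "0.002 0 0 0 0 0 1" --pt "0.004 0 0 0 0 0 1" --pt "0.006 0 0 0 0 0 1" --pt "0.006 0 0 0 0 0 1"

```text
time_s: 13.2
position: [0.4448, 0.1463, 0.1017]
tcp_rot: [[0.956, 0.293, -0.006], [0.293, -0.956, -0.001], [-0.006, -0.001, -1.0]]
force: [-6.5, -3.8, 1.0]
opening: 0.112
grasp_force: 30.0
```

Request:
step_arm --pt "0.002 0 0 0 0 0 1" --pt "0.004 0 0 0 0 0 1" --pt "0.006 0 0 0 0 0 1" --pt "0.006 0 0 0 0 0 1"

```text
time_s: 13.53
position: [0.4457, 0.1466, 0.1017]
tcp_rot: [[0.956, 0.293, -0.008], [0.293, -0.956, -0.001], [-0.008, -0.001, -1.0]]
force: [-7.6, -5.0, 2.7]
opening: 0.114
grasp_force: 30.0
```

Request:
step_arm --pt "0 0.002 -0.001 0 0 0 1" --pt "0 0.003 -0.001 0 0 0 1" --pt "0 0.003 -0.001 0 0 0 1"

```text
time_s: 13.78
position: [0.4459, 0.1462, 0.1017]
tcp_rot: [[0.956, 0.293, -0.008], [0.293, -0.956, -0.001], [-0.007, -0.002, -1.0]]
force: [-7.4, -0.7, 1.0]
opening: 0.111
grasp_force: 30.0
```

Request:
step_arm --pt "0.002 0 0 0 0 0 1" --pt "0.004 0 0 0 0 0 1" --pt "0.005 0 0 0 0 0 1" --pt "0.005 0 0 0 0 0 1"

```text
time_s: 14.12
position: [0.4471, 0.1466, 0.1018]
tcp_rot: [[0.956, 0.293, -0.008], [0.293, -0.956, -0.001], [-0.008, -0.002, -1.0]]
force: [-6.7, -2.5, 0.6]
opening: 0.112
grasp_force: 30.0
```

Request:
step_arm --pt "0.002 0 0 0 0 0 1" --pt "0.004 0 0 0 0 0 1" --pt "0.006 0 0 0 0 0 1" --pt "0.006 0 0 0 0 0 1"

```text
time_s: 14.45
position: [0.4549, 0.1481, 0.1027]
tcp_rot: [[0.956, 0.293, 0.005], [0.293, -0.956, 0.001], [0.006, 0.0, -1.0]]
force: [0.2, 3.5, -0.7]
opening: 0.11
grasp_force: 30.0
```

Request:
step_arm --pt "0.002 0 0 0 0 0 1" --pt "0.004 0 0 0 0 0 1" --pt "0.005 0 0 0 0 0 1" --pt "0.005 0 0 0 0 0 1"

```text
time_s: 14.78
position: [0.4553, 0.1481, 0.1027]
tcp_rot: [[0.956, 0.293, 0.003], [0.293, -0.956, 0.001], [0.003, 0.0, -1.0]]
force: [-0.5, 3.3, -0.3]
opening: 0.112
grasp_force: 30.0
```

Request:
step_arm --pt "0 -0.003 0 0 0 0 1" --pt "0.002 -0.003 0 0 0 0 1" --pt "0.004 -0.003 0 0 0 0 1" --pt "0.005 -0.003 0 0 0 0 1" --pt "0.005 -0.003 0 0 0 0 1"

```text
time_s: 15.2
position: [0.455, 0.1488, 0.1023]
tcp_rot: [[0.956, 0.293, -0.001], [0.293, -0.956, -0.0], [-0.001, 0.0, -1.0]]
force: [0.2, -0.8, 0.2]
opening: 0.111
grasp_force: 30.0
```

Request:
step_arm --pt "0.002 0 0 0 0 0 1" --pt "0.004 0 0 0 0 0 1" --pt "0.005 0 0 0 0 0 1" --pt "0.005 0 0 0 0 0 1"

```text
time_s: 15.53
position: [0.4555, 0.1493, 0.1021]
tcp_rot: [[0.956, 0.293, -0.002], [0.293, -0.956, -0.0], [-0.002, -0.0, -1.0]]
force: [-2.1, -1.5, 0.3]
opening: 0.113
grasp_force: 30.0
```

Request:
step_arm --pt "0.002 0 0 0 0 0 1" --pt "0.004 0 0 0 0 0 1" --pt "0.006 0 0 0 0 0 1" --pt "0.008 0 0 0 0 0 1" --pt "0.008 0 0 0 0 0 1"

```text
time_s: 15.95
position: [0.4557, 0.1498, 0.1018]
tcp_rot: [[0.956, 0.293, -0.007], [0.293, -0.956, -0.001], [-0.007, -0.001, -1.0]]
force: [-6.1, -2.1, 1.7]
opening: 0.113
grasp_force: 30.0
```

```bash
python3 -c "
from h import *
s=read_state();print(s['position'],s['force'],s['time_s'])
snap('wrist','w5');a=cv2.imread('pics/w5.png')[60:260,160:360];cv2.imwrite('pics/w5b.png',cv2.resize(a,(600,600),interpolation=3))
"
```

```text
[0.455719   0.14981286 0.10182028] [-6.11549767 -2.10642693  1.68207309] 15.95
```

View pics/w5b.png

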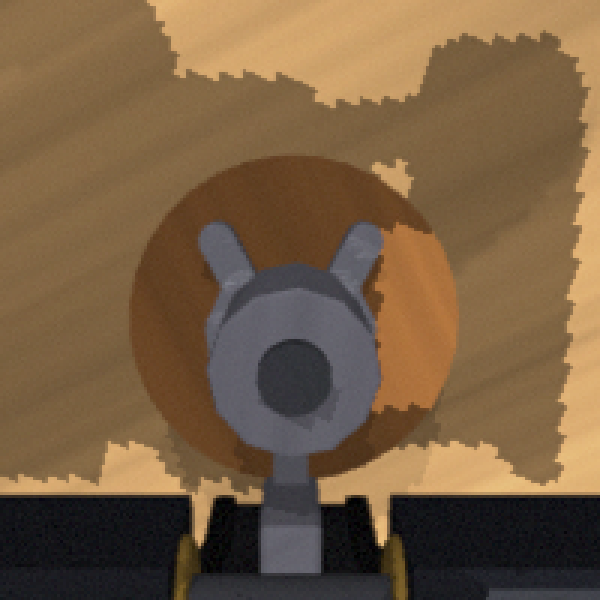

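The head hides the neck. The prong tips are at v≈222, about 17 mm beyond the hub centre at (294,317), which matches the expected 17.5 mm for a clip that is home. I'll add one small firm push, then ease off and release.

Request:
step_arm --pt "0.003 0 -0.001 0 0 0 1" --pt "0.006 0 -0.001 0 0 0 1" --pt "0.008 0 -0.001 0 0 0 1" --pt "0.008 0 -0.001 0 0 0 1"

```text
time_s: 16.33
position: [0.4559, 0.1501, 0.1019]
tcp_rot: [[0.956, 0.294, -0.012], [0.294, -0.956, -0.002], [-0.012, -0.002, -1.0]]
force: [-8.5, -4.5, 3.2]
opening: 0.113
grasp_force: 30.0
```

Request:
step_arm --pt "-0.005 0 0 0 0 0 1" --pt "-0.01 0 0 0 0 0 1" --pt "-0.013 0 0 0 0 0 1" --pt "-0.015 0 0 0 0 0 1" --pt "-0.015 0 0 0 0 0 1"

```text
time_s: 16.75
position: [0.4557, 0.1496, 0.1024]
tcp_rot: [[0.956, 0.293, -0.003], [0.293, -0.956, -0.0], [-0.003, -0.001, -1.0]]
force: [-4.6, -0.4, -0.7]
opening: 0.115
grasp_force: 30.0
```

Request:
step_arm --pt "-0.005 0 0 0 0 0 1" --pt "-0.006 0 0 0 0 0 0.6" --pt "-0.006 0 0 0 0 0 0.3" --pt "-0.006 0 0 0 0 0 0.3" --pt "-0.006 0 0 0 0 0 0.3" --pt "-0.006 0 0 0 0 0 0.3" --pt "-0.006 0 0 0 0 0 0.3" --pt "-0.006 0 0 0 0 0 0.3"

```text
time_s: 17.42
position: [0.4555, 0.1491, 0.1028]
tcp_rot: [[0.956, 0.293, 0.001], [0.293, -0.956, 0.0], [0.001, 0.0, -1.0]]
force: [0.3, 0.3, -0.3]
opening: 0.347
grasp_force: 0.0
```

Request:
step_arm --pt "0 0 -0.02 0 0 0 0.3" --pt "0 0 -0.06 0 0 0 0.3" --pt "0 0 -0.12 0 0 0 0.3" --pt "0 0 -0.2 0 0 0 0.3" --pt "-0.05 0 -0.28 0 0 0 0.3" --pt "-0.1 0 -0.36 0 0 0 0.3" --pt "-0.15 0 -0.4 0 0 0 0.3" --pt "-0.15 0 -0.4 0 0 0 0.3"

```text
time_s: 18.08
position: [0.4103, 0.1358, 0.225]
tcp_rot: [[0.956, 0.293, 0.002], [0.293, -0.956, 0.0], [0.002, 0.001, -1.0]]
force: [-0.5, 0.3, -1.3]
opening: 0.348
grasp_force: 0.0
```

```bash
python3 -c "
from h import *
s=read_state();print(s['position'],s['force'],s['time_s'],s['opening'])
snap('wrist','w6');a=cv2.imread('pics/w6.png')[0:200,156:356];cv2.imwrite('pics/w6b.png',cv2.resize(a,(600,600),interpolation=3))
"
```

```text
[0.4103267  0.13575131 0.22500644] [-0.46127709  0.29993204 -1.28358773] 18.0833 0.3482358463937577
```

View pics/w6b.png

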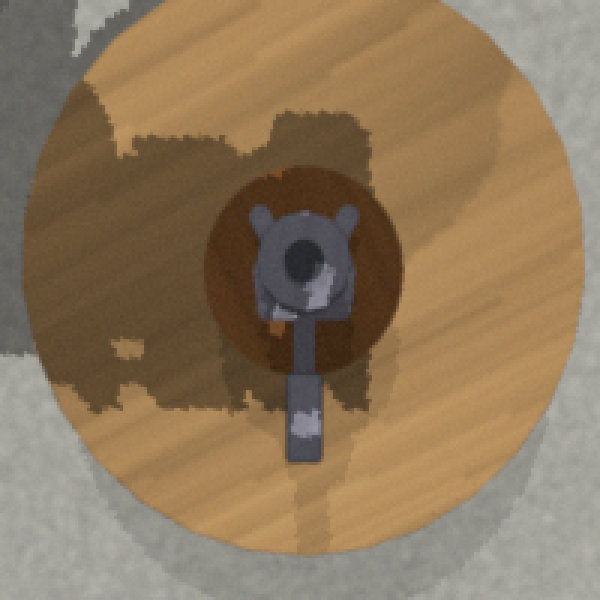

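The clip is on the neck: prong tips at v≈206 and back-bar edge at v≈320 around the hub centre at (304,270). Their midpoint is 2.0 mm ahead of the centre, against 2.1 mm expected when home. The clip is let go and the gripper is clear.

```bash
python3 -c "
from h import *
print(hand_in())"
```

```text
the job is handed in; nothing more can be done
None
```

I pushed the smaller clip home round the rod's neck on the wooden stand and let go. The last close-up put its bore within about 1 mm of the rod's axis, the push never passed about 10 N, and I handed the job in at about 18 s; no verdict came back.

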